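# Take the citrus press apart for washing up

## Robot

A 7-joint arm with a two-finger parallel gripper is mounted at the origin on the work surface. World frame = base frame: x ahead of the robot, y to its left, z up, the work surface at z = 0. Lengths are in m, angles in rad, forces in N, time in s.
With the tool pointing down it reaches from about 0.375 to 0.925 m from the base axis. Payload 3.1 kg.
Tool frame: the origin (TCP) lies midway between the tips of the shut fingers; the grasp point (between the pads) lies 19 mm behind it; z points along the fingers, y is the direction in which the jaws open and shut (so a half turn about z gives the same grasp; the last joint's range is limited). The gripper opens to 85 mm and grips with 20 to 120 N. Pads are 22 mm wide; open, the fingers measure 114 mm over their backs; the gripper's body (76 mm by 85 mm) begins 54 mm behind the grasp point. The pads swing forward as they close: fully open they stand 13 mm farther back than shut.
Start: joints at [-1.318, 0.383, 0.044, 1.598, -0.018, 1.161, -0.05], TCP at [0.223, 0.61, 0.231] pointing down, gripper open.
Joint ranges: [-2.61, 2.61], [-0.41, 2.15], [-1.48, 1.57], [0, 2.5], [-1.57, 4.71], [0.05, 1.97], [-2.85, 2.85]. Speed limits (rad/s): [2.79, 2.79, 3.14, 3.14, 3.14, 3.14, 3.14].

## Interface

Orientations are given as [roll, pitch, yaw] about the fixed x, y, z axes, in that order (R = Rz(yaw) Ry(pitch) Rx(roll)).
In Python, from plant import observe, get_image, hand_in, masks_of, place_of gives the robot as it stands.
- The arm moves only by the tool servo_tool, never from a script. Its argument "steps" is a list of rows, each an object of numbers: "x", "y", "z": the shift along the tool's x, y, z in mm; "twist": the turn about the tool's z in degrees; "hand": the opening, from 0 (shut) to 1 (fully open). In form: [{"x": .., "y": .., "z": .., "twist": .., "hand": ..}, ...]. A call has 1 to 10 rows; each row is the pose to reach, as a shift and turn from the pose measured when the call began, along the tool's axes at that moment; what a row does not reach only later rows make up. A row lasts 1/8 s, in which the tool goes at most 62.5 mm and 10.7 degrees, less where a joint would pass 70% of its speed; a pose out of reach is approached as far as the arm can. A call with a gripper value outside its range is refused whole. The fingers move at their own pace and stop on an object; the grip force is fixed at half the most. Time passes only in rows, so rows that repeat a pose let the fingers close. It gives the time, the measured TCP pose, the force and the opening at its end, in the units of the state.
- observe(): the state, without advancing time (a new reading comes with each control period).
- get_image(name): name is "scene" or "top" or "wrist"; returns a dict with "pixels" (384x512x3 uint8, red, green, blue), "depth" (384x512 float32, m along the optical axis (not along the pixel's ray), 0 where there is no reading), "fx", "fy", "cx", "cy" (pixels), "rvec" (rotation vector, rad) and "tvec" (3), from world to camera coordinates, as OpenCV has them. Camera axes: x right, y down, z forward; pixel columns grow to the right and rows downward; lengths in m; the calibration is good to about 2 mm. A picture is of the moment at which its call begins.
- hand_in(): hands the job in, once; it reports no verdict.
Trained networks look in a picture, given as the dict that the camera call returned (one of the last four; its "shot" number tells which), for a name from the list of things; names that differ only in an ending like _2 or _b are one class to them, and where a whole thing is asked for, a point or a joint stands for the part that bears it (a point fixed in the world has none). Each returns a list of dicts, best first, with "conf" (0 to 1); they miss things now and then, are a little off and sometimes report something else, mostly with a low value. They report only what shows in the picture. A call takes as long as a camera call. They do not tell look-alikes from the thing itself.
- masks_of(picture, label): "mask" (384x512 bool, what is visible of it) and "xy" ([column, row] as shares, 0 to 1, of the picture: columns of its width, rows of its height, amid what is visible of it).
- place_of(picture, label): "xy" ([column, row] as shares, 0 to 1, of the picture: columns of its width, rows of its height: a listed point, or the origin of a listed thing).
The state is a dict: "clock": time; "joint_positions": joint angles; "qvel": joint speeds; "tau": joint torques, N m; "eef_pos": TCP position; "orientation": TCP orientation; "ft_force": force on the tool from outside, world axes, zero at the start; "moment": the same for the moment, N m; "width": finger opening in m.
Only numpy, scipy, OpenCV 4.12 (cv2) and the standard library are available. Lean on these libraries where they do the work, as an engineer would, in place of code of your own. Each camera call takes 0.05 s, during which the arm holds its last target.

## Task

The limes are squeezed: strip the citrus press for the wash. Take off the clear cover, then the squeezing cone, then turn the sieve anticlockwise as far as its stop and lift it out of the jug without wrenching it, and set each of the three down (not dropped) the right way up, side by side and wholly on the black mat. The jug stays on its base, and everything else on the bar stays where it is.

Things in the scene. Friction and masses are not known exactly. Their poses are not given: they have to be found in the camera images.
- press_base: Motor base of the citrus press: a steel drum 138 mm across at the foot and 100 mm high, fixed to the bar; origin at the centre of its underside, z up along the common axis of all the press's parts. A steel drive shaft, 10.6 mm thick, stands on that axis up to 212 mm above the bar.
- jug_rim (a point): Centre of the mouth of the clear jug that sits on the base, 174 mm above the bar. The jug is 128 mm across (a flange 8 mm below the rim: 146 mm) and its white handle reaches 110 mm from the axis. It is fixed and stays. How it is turned on the base differs each time and is not given by this point.
- cover_knob (a point): Clear dome cover over the press: 141 mm across at the foot, 76 mm high, about 0.14 kg, with a white round knob on top, 24 mm across and 28 mm high. This point is the centre of the knob, 14 mm above the dome's top, 90 mm above the cover's lower edge. It sits loosely over the jug's rim (8 mm of overlap) and lifts straight up.
- cone_mid (a point): White ribbed squeezing cone, point up, 58 mm high: 60 mm across at the foot, 51 mm at 18 mm up, 40 mm at 39 mm up, rounded tip. This point is on its axis, half-way up, 29 mm above its foot. It stands loosely over the drive shaft under the cover, its foot 173 mm above the bar (level with the jug's rim); it reaches 39 mm down over the shaft and lifts straight up.
- sieve_grip (a point): White round sieve: an open bowl 98 mm across (113 mm over three small lugs at the rim), 33 mm deep, its inside 80 mm across at the 4 mm thick floor. A hollow upright grip post in its middle, 26 mm thick along this frame's x and 34 mm along its y, rises to 49 mm above the sieve's underside. This point is the middle of the post, on the axis, 26.5 mm above the underside.
- sieve_foot (a point): Centre of the sieve's underside, 127 mm above the bar when in the jug, the shaft passing freely through its post. Lugs under lips in the jug hold it down (3 mm of free lift). Turned anticlockwise seen from above it goes almost freely for 0.43 to 1.31 rad (differs each time), then meets a hard stop; there, or up to 0.1 rad before it, it lifts straight out.
- mat: Black ribbed rubber drying mat lying fixed on the bar, 300 mm along its x and 360 mm along its y, 8 mm thick; origin at the centre of its underside. A tumbler stands on the far half of it.
- tumbler: Glass tumbler drying upside down on the mat, 74 mm across, 95 mm high; origin at the centre of its lower side. Leave alone.
- shaker: Steel shaker tin standing upside down behind the press, 88 mm across at the bar, 135 mm high; origin at the centre of its lower side. Leave alone.
- bottle: Brown bottle behind the mat, 68 mm across, 230 mm high; origin at the centre of its underside. Leave alone.
- jigger: Steel double-cone measure in front of the press, 44 mm across, 78 mm high; origin at the centre of its underside. Leave alone.
- dice_cup: Dark dice cup, 84 mm across, 100 mm high; origin at the centre of its underside. Leave alone.
Not all that is in view belongs to the job. Leave any blue or turquoise look-alike of the part that bears cover_knob alone.

How it is judged:
On the way, in this order (a step that is already met when the one before it is completed fails the run):
1. the cover is set down on the mat, the right way up, still held when within 20 mm of it (z of cover_knob in the frame of mat between 0.092 and 0.118 m and angle between cover_knob's own z axis and vertical below 0.12 rad and x of cover_knob in the frame of mat between -0.088 and 0.088 m and y of cover_knob in the frame of mat between -0.118 and 0.118 m and contact force between the fingers and cover above 0.3 N), for 0.06 s.
2. the cone is set down on the mat, the right way up, still held when within 20 mm of it (z of cone_mid in the frame of mat between 0.031 and 0.057 m and angle between cone_mid's own z axis and vertical below 0.12 rad and x of cone_mid in the frame of mat between -0.122 and 0.122 m and y of cone_mid in the frame of mat between -0.152 and 0.152 m and contact force between the fingers and cone above 0.3 N), for 0.06 s.
3. the sieve is set down on the mat, the right way up, still held when within 20 mm of it (z of sieve_grip in the frame of mat between 0.0285 and 0.0545 m and angle between sieve_grip's own z axis and vertical below 0.12 rad and x of sieve_grip in the frame of mat between -0.1 and 0.1 m and y of sieve_grip in the frame of mat between -0.13 and 0.13 m and contact force between the fingers and sieve above 0.3 N), for 0.06 s.
At the end, for the whole second after the job is handed in: Cover, cone and sieve each stand upright (tilt under 0.12 rad), at rest, directly on the mat (height within 6 mm), wholly on it (at most about 6 mm over its edge); each was still held when within 20 mm of the mat, in the order cover, cone, sieve (z of cover_knob in the frame of mat between 0.092 and 0.104 m and angle between each of cover_knob, cone_mid, sieve_grip's own z axis and vertical below 0.12 rad and x of cover_knob in the frame of mat between -0.088 and 0.088 m and y of cover_knob in the frame of mat between -0.118 and 0.118 m and linear speed of each of cover, cone, sieve below 0.02 m/s and z of cone_mid in the frame of mat between 0.031 and 0.043 m and x of cone_mid in the frame of mat between -0.122 and 0.122 m and y of cone_mid in the frame of mat between -0.152 and 0.152 m and z of sieve_grip in the frame of mat between 0.0285 and 0.0405 m and x of sieve_grip in the frame of mat between -0.1 and 0.1 m and y of sieve_grip in the frame of mat between -0.13 and 0.13 m); the robot touches nothing.
It fails at once if something else on the bar is moved by more than 25 mm or knocked over (distance of any of tumbler, shaker, bottle, jigger, dice_cup from where it was at the start of the episode above 0.025 m or angle between any of tumbler, shaker, bottle, jigger, dice_cup's own z axis and vertical above 0.4 rad).
It fails at once if the sieve is wrenched: more than 35 N between it and the jug (contact force between sieve and press_jug above 35 N).
It also fails if it takes over 72 s, if anything falls off the work surface, if the arm or the gripper's body presses on something with over 40 N, if the wrist force passes 120 N, or if a joint passes its speed limit or range.

## Working session

There is one attempt and no reset: what is moved stays moved. The work goes in short steps, Python scripts to look and compute and a tool call to move; the robot and the scene stay as the last step left them, time stands still between calls to the robot, and variables do not carry over. Pictures are saved under pics/ and viewed, and the job is handed in when it is done.

Besides the shell and the picture viewer there is one more tool, called by a JSON object that holds its "name" and its "arguments", one argument or row to a line. servo_tool: Moves the arm, as the interface text tells. Its arguments: {"type":"object","properties":{"steps":{"type":"array","items":{"type":"object","properties":{"x":{"type":"number"},"y":{"type":"number"},"z":{"type":"number"},"twist":{"type":"number"},"hand":{"type":"number"}}}}},"required":["steps"]}

```bash
mkdir -p pics
cat > h.py <<'E'
import numpy as np, cv2
from plant import observe, get_image, hand_in, masks_of, place_of
def save(im,n,pts=()):
    a=cv2.cvtColor(im["pixels"],cv2.COLOR_RGB2BGR).copy()
    for p in pts: cv2.circle(a,(int(p[0]),int(p[1])),3,(0,0,255),-1)
    cv2.imwrite("pics/"+n,a)
def ext(im):
    R,_=cv2.Rodrigues(np.array(im["rvec"],float)); return R,np.array(im["tvec"],float).reshape(3)
def ray_z(im,u,v,z):
    R,t=ext(im); d=R.T@np.array([(u-im["cx"])/im["fx"],(v-im["cy"])/im["fy"],1.]); c=-R.T@t
    return c+d*(z-c[2])/d[2]
def proj(im,P):
    R,t=ext(im); q=R@np.array(P,float)+t; return im["fx"]*q[0]/q[2]+im["cx"],im["fy"]*q[1]/q[2]+im["cy"]
def cloud(im):
    R,t=ext(im); d=im["depth"]; v,u=np.mgrid[0:384,0:512]
    p=np.stack([(u-im["cx"])/im["fx"]*d,(v-im["cy"])/im["fy"]*d,d],-1)
    w=(p-t)@R; w[d<=0]=np.nan; return w
E
python3 - <<'E'
from h import *
o=observe(); print({k:np.round(v,3).tolist() for k,v in o.items()})
for n in ["scene","top","wrist"]:
    im=get_image(n); save(im,n+"0.png")
    R,t=ext(im); print(n,"cam",-R.T@t, R[2])
    for l,z in [("press_base",0),("jug_rim",.174),("cover_knob",.256),("mat",0.0),("tumbler",.008),("shaker",0),("bottle",0),("jigger",0),("dice_cup",0)]:
        for r in place_of(im,l)[:3]:
            u,v=r["xy"][0]*512,r["xy"][1]*384
            print(l,round(r["conf"],2),round(u),round(v),np.round(ray_z(im,u,v,z),3))
E
```

```text
{'clock': 0.0, 'joint_positions': [-1.318, 0.384, 0.044, 1.6, -0.018, 1.161, -0.05], 'qvel': [-0.001, 0.0, 0.0, 0.003, 0.0, 0.001, -0.0], 'tau': [0.0, -43.347, 1.025, -24.951, 0.011, 0.011, -0.0], 'eef_pos': [0.223, 0.61, 0.23], 'orientation': [-3.139, 0.0, 2.791], 'ft_force': [0.165, 0.522, 0.694], 'moment': [0.039, -0.018, -0.037], 'width': 0.085}
scene cam [ 1.03329261 -0.42164122  1.19020953] [-0.4259993   0.29987507 -0.85358042]
press_base 0.77 203 240 [ 0.504 -0.239  0.   ]
press_base 0.73 318 267 [ 0.766 -0.013  0.   ]
jug_rim 0.69 318 165 [0.567 0.122 0.174]
jug_rim 0.38 191 193 [ 0.443 -0.222  0.174]
cover_knob 0.89 127 187 [ 0.383 -0.358  0.256]
cover_knob 0.75 193 193 [ 0.492 -0.233  0.256]
cover_knob 0.7 129 259 [ 0.559 -0.442  0.256]
mat 0.62 319 166 [0.494 0.214 0.   ]
mat 0.52 193 192 [ 0.34  -0.177  0.   ]
mat 0.28 321 268 [ 0.772 -0.006  0.   ]
tumbler 0.67 366 170 [0.599 0.325 0.008]
shaker 0.63 236 274 [ 0.648 -0.217  0.   ]
bottle 0.64 368 206 [0.698 0.243 0.   ]
jigger 0.5 179 212 [ 0.378 -0.25  -0.   ]
dice_cup 0.67 318 266 [ 0.764 -0.01   0.   ]
top cam [ 0.45251438 -0.0429036   1.16010202] [ 0.05471094  0.01838199 -0.99833302]
press_base 0.19 320 149 [ 0.645 -0.219  0.   ]
cover_knob 0.95 405 202 [ 0.473 -0.387  0.256]
cover_knob 0.9 377 278 [ 0.288 -0.318  0.256]
cover_knob 0.73 341 195 [ 0.489 -0.23   0.256]
mat 0.66 186 194 [0.498 0.21  0.   ]
tumbler 0.92 149 167 [0.585 0.328 0.008]
shaker 0.67 318 149 [ 0.644 -0.213  0.   ]
bottle 0.92 177 134 [0.695 0.242 0.   ]
jigger 0.53 329 238 [ 0.364 -0.245  0.   ]
dice_cup 0.84 255 114 [ 0.759 -0.009  0.   ]
wrist cam [0.15270524 0.63585917 0.37256891] [ 0.2745818  -0.09920926 -0.9564321 ]
```

View pics/scene0.png

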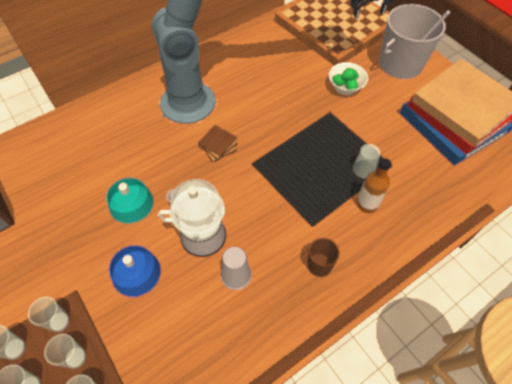

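View pics/top0.png

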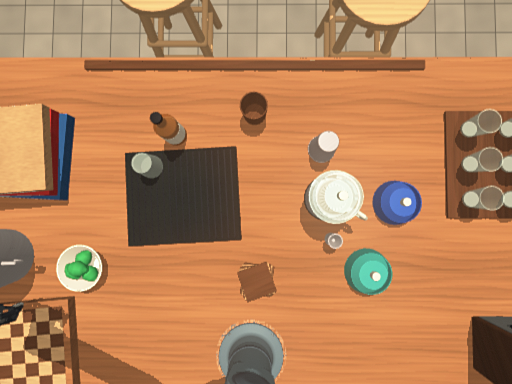

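View pics/wrist0.png

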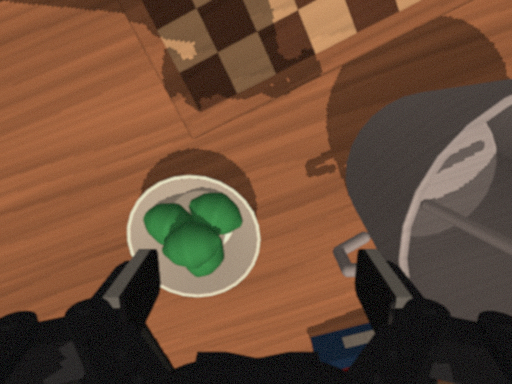

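The scene shows the white press at about (195,215) with the cover knob at (193,193). The teal and blue look-alikes are at (130,200) and (135,270). The mat is at (318,166) and the tumbler is on its far-left corner. In the top view the press knob is at (341,195) and the mat spans (126..241, 147..245). Next I'll measure the mat pose and the knob.

Run:
```python
from h import *
im=get_image("top"); w=cloud(im)
m=masks_of(im,"mat")[0]; print(m["conf"])
mk=m["mask"]; v,u=np.nonzero(mk)
pts=np.array([ray_z(im,a,b,.008)[:2] for a,b in zip(u+0.,v+0.)],np.float32)
r=cv2.minAreaRect(cv2.convexHull(pts)); print("mat rect",r, cv2.boxPoints(r).round(3).tolist())
P=w[mk]; print("mat z",np.nanmedian(P[:,2]))
for l in ["cover_knob","tumbler"]:
  for q in masks_of(im,l)[:3]:
    p=w[q["mask"]]; p=p[np.isfinite(p[:,0])]
    i=p[:,2].argmax() if len(p) else None
    print(l,round(q["conf"],2),q["xy"][0]*512,q["xy"][1]*384,len(p),"mean",p.mean(0).round(3),"top",p[p[:,2]>p[:,2].max()-.01].mean(0).round(4))
```

```text
0.86
mat rect ((0.49287259578704834, 0.2207592874765396), (0.29921630024909973, 0.35920250415802), 3.6615068912506104) [[0.3319999873638153, 0.38999998569488525], [0.35499998927116394, 0.03200000151991844], [0.6539999842643738, 0.050999999046325684], [0.6309999823570251, 0.4099999964237213]]
mat z 0.008555453742111486
cover_knob 0.93 334.3872 196.608 2230 mean [ 0.485 -0.225  0.228] top [ 0.4873 -0.2321  0.2704]
cover_knob 0.82 372.1216 272.60159999999996 1690 mean [ 0.27  -0.347  0.064] top [ 0.2634 -0.3592  0.1046]
cover_knob 0.68 395.1104 201.984 1691 mean [ 0.474 -0.436  0.064] top [ 0.4767 -0.4494  0.1045]
tumbler 0.64 144.896 165.0816 625 mean [0.583 0.311 0.078] top [0.5853 0.3205 0.1036]
```

{"name": "servo_tool", "arguments": {
  "steps": [
    {"z":-60},
    {"z":-120}
  ]
}}

```text
invalid input at $.steps[0]: expected keys x, y, z, twist, hand
```

{"name": "servo_tool", "arguments": {
  "steps": [
    {"x":0,"y":0,"z":-50,"twist":0,"hand":1},
    {"x":-40,"y":-35,"z":-80,"twist":5,"hand":1},
    {"x":-80,"y":-70,"z":-110,"twist":10,"hand":1},
    {"x":-125,"y":-108,"z":-120,"twist":20,"hand":1},
    {"x":-170,"y":-147,"z":-130,"twist":30,"hand":1},
    {"x":-216,"y":-187,"z":-130,"twist":40,"hand":0.8},
    {"x":-262,"y":-227,"z":-130,"twist":50,"hand":0.7},
    {"x":-308,"y":-267,"z":-130,"twist":60,"hand":0.6},
    {"x":-354,"y":-307,"z":-130,"twist":70,"hand":0.6},
    {"x":-380,"y":-355,"z":-130,"twist":80,"hand":0.6}
  ]
}}

```text
clock: 2.95
eef_pos: [0.4596, 0.1439, 0.3616]
orientation: [3.14, -0.0, 1.387]
ft_force: [0.4, 0.8, 0.2]
width: 0.0509
```

{"name": "servo_tool", "arguments": {
  "steps": [
    {"x":-60,"y":16,"z":0,"twist":5,"hand":0.6},
    {"x":-120,"y":32,"z":0,"twist":10,"hand":0.6},
    {"x":-180,"y":48,"z":0,"twist":15,"hand":0.6},
    {"x":-240,"y":65,"z":0,"twist":15,"hand":0.6},
    {"x":-300,"y":81,"z":0,"twist":15,"hand":0.6},
    {"x":-350,"y":94,"z":0,"twist":15,"hand":0.6},
    {"x":-363,"y":98,"z":0,"twist":15,"hand":0.6},
    {"x":-363,"y":98,"z":0,"twist":15,"hand":0.6}
  ]
}}

```text
clock: 3.95
eef_pos: [0.4889, -0.2325, 0.3617]
orientation: [3.14, 0.0, 1.121]
ft_force: [0.0, 0.9, -0.3]
width: 0.0512
```

Run:
```python
from h import *
im=get_image("wrist"); w=cloud(im); 
o=observe(); print(np.round(o["eef_pos"],4),np.round(o["orientation"],3))
pts=[]
for l,z in [("cover_knob",.256),("jug_rim",.174),("press_base",0)]:
    for r in place_of(im,l)[:3]:
        u,v=r["xy"][0]*512,r["xy"][1]*384; pts.append((u,v))
        print(l,round(r["conf"],2),round(u),round(v),np.round(ray_z(im,u,v,z),4))
q=masks_of(im,"cover_knob")
for k in q[:2]:
    p=w[k["mask"]]; p=p[np.isfinite(p[:,0])]; print(len(p),p[:,2].max(),p[p[:,2]>.262].mean(0))
save(im,"w1.png",pts)
```

```text
[ 0.4894 -0.2308  0.3616] [ 3.141e+00 -1.000e-03  1.124e+00]
cover_knob 0.97 257 187 [ 0.4893 -0.2311  0.256 ]
cover_knob 0.55 318 293 [ 0.4954 -0.3381  0.256 ]
3746 0.3790664673877001 [ 0.50685649 -0.25350153  0.37441476]
16549 0.2709466793364717 [ 0.48899628 -0.23143836  0.26828757]
```

View pics/w1.png

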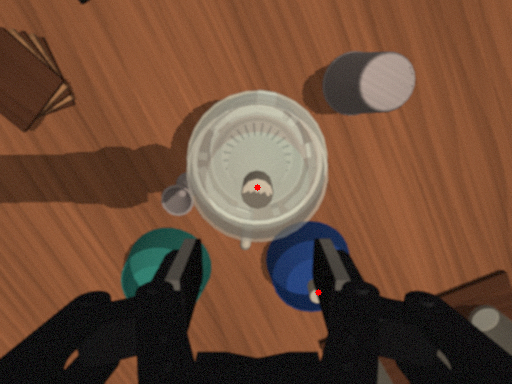

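Knob seen at (257,187), measured at (0.489,-0.231), which is right under the TCP. The blue look-alike's knob is at (318,293) and will be left alone. Going down to grasp.

{"name": "servo_tool", "arguments": {
  "steps": [
    {"x":0,"y":0,"z":50,"twist":0,"hand":0.6},
    {"x":0,"y":0,"z":90,"twist":0,"hand":0.6},
    {"x":0,"y":0,"z":113,"twist":0,"hand":0.6},
    {"x":0,"y":0,"z":118,"twist":0,"hand":0.6},
    {"x":0,"y":0,"z":118,"twist":0,"hand":0.6}
  ]
}}

```text
clock: 4.82
eef_pos: [0.4906, -0.2286, 0.2441]
orientation: [3.14, -0.002, 1.129]
ft_force: [0.5, -0.0, -0.3]
width: 0.0516
```

{"name": "servo_tool", "arguments": {
  "steps": [
    {"x":0,"y":0,"z":0,"twist":0,"hand":0},
    {"x":0,"y":0,"z":0,"twist":0,"hand":0},
    {"x":0,"y":0,"z":0,"twist":0,"hand":0},
    {"x":0,"y":0,"z":0,"twist":0,"hand":0}
  ]
}}

```text
clock: 5.32
eef_pos: [0.4914, -0.2286, 0.2455]
orientation: [3.139, -0.003, 1.129]
ft_force: [-1.5, 1.9, 6.6]
width: 0.0222
```

{"name": "servo_tool", "arguments": {
  "steps": [
    {"x":0,"y":0,"z":-10,"twist":0,"hand":0},
    {"x":0,"y":0,"z":-35,"twist":0,"hand":0},
    {"x":0,"y":0,"z":-75,"twist":0,"hand":0},
    {"x":0,"y":0,"z":-110,"twist":0,"hand":0},
    {"x":0,"y":0,"z":-120,"twist":0,"hand":0}
  ]
}}

```text
clock: 5.95
eef_pos: [0.492, -0.2297, 0.3679]
orientation: [3.134, -0.004, 1.129]
ft_force: [-0.2, -0.6, -1.6]
width: 0.0221
```

Run:
```python
from h import *
im=get_image("wrist"); save(im,"w2.png"); o=observe(); print(np.round(o["eef_pos"],4),np.round(o["orientation"],3),o["ft_force"],o["width"])
im=get_image("scene"); save(im,"s2.png")
```

```text
[ 0.4919 -0.2295  0.3678] [ 3.135 -0.004  1.129] [ 0.63301316 -0.06145305 -0.74106285] 0.021940337677004103
```

View pics/w2.png

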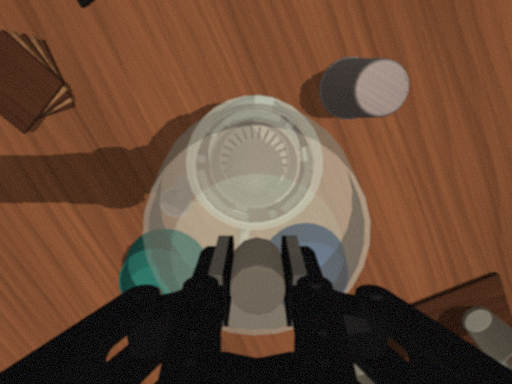

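View pics/s2.png

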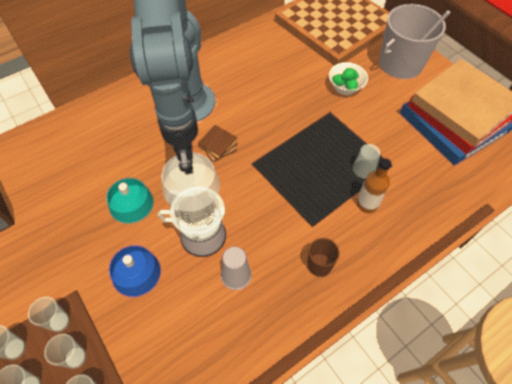

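The cover is off and held, and the cone is visible in the jug at (253,158). Carrying the cover to the mat's far-right part, world (0.553,0.140).

{"name": "servo_tool", "arguments": {
  "steps": [
    {"x":30,"y":-9,"z":0,"twist":0,"hand":0},
    {"x":80,"y":-23,"z":0,"twist":0,"hand":0},
    {"x":135,"y":-38,"z":0,"twist":0,"hand":0},
    {"x":190,"y":-54,"z":0,"twist":0,"hand":0},
    {"x":245,"y":-70,"z":20,"twist":0,"hand":0},
    {"x":295,"y":-84,"z":60,"twist":0,"hand":0},
    {"x":335,"y":-95,"z":105,"twist":0,"hand":0},
    {"x":355,"y":-101,"z":150,"twist":0,"hand":0},
    {"x":360,"y":-102,"z":200,"twist":0,"hand":0},
    {"x":360,"y":-102,"z":240,"twist":0,"hand":0}
  ]
}}

```text
clock: 7.3
eef_pos: [0.5513, 0.1406, 0.1222]
orientation: [3.141, 0.001, 1.131]
ft_force: [0.4, -0.3, -1.6]
width: 0.0225
```

{"name": "servo_tool", "arguments": {
  "steps": [
    {"x":0,"y":0,"z":0,"twist":0,"hand":0},
    {"x":0,"y":0,"z":10,"twist":0,"hand":0},
    {"x":0,"y":0,"z":20,"twist":0,"hand":0}
  ]
}}

```text
clock: 7.68
eef_pos: [0.5528, 0.1408, 0.1033]
orientation: [3.139, -0.002, 1.131]
ft_force: [0.1, 0.1, -1.2]
width: 0.0225
```

{"name": "servo_tool", "arguments": {
  "steps": [
    {"x":0,"y":0,"z":6,"twist":0,"hand":0},
    {"x":0,"y":0,"z":11,"twist":0,"hand":0},
    {"x":0,"y":0,"z":14,"twist":0,"hand":0},
    {"x":0,"y":0,"z":16,"twist":0,"hand":0}
  ]
}}

```text
clock: 8.18
eef_pos: [0.5527, 0.141, 0.0876]
orientation: [3.139, -0.002, 1.131]
ft_force: [-4.3, 0.6, 7.7]
width: 0.0224
```

{"name": "servo_tool", "arguments": {
  "steps": [
    {"x":0,"y":0,"z":0,"twist":0,"hand":0.6},
    {"x":0,"y":0,"z":0,"twist":0,"hand":0.6},
    {"x":0,"y":0,"z":-8,"twist":0,"hand":0.6},
    {"x":0,"y":0,"z":-50,"twist":0,"hand":0.6},
    {"x":0,"y":0,"z":-110,"twist":0,"hand":0.6},
    {"x":0,"y":0,"z":-170,"twist":0,"hand":0.6},
    {"x":-20,"y":5,"z":-230,"twist":0,"hand":0.6},
    {"x":-70,"y":20,"z":-255,"twist":0,"hand":0.6}
  ]
}}

```text
clock: 9.18
eef_pos: [0.5423, 0.0717, 0.3474]
orientation: [3.134, -0.008, 1.137]
ft_force: [1.1, -1.1, 0.2]
width: 0.0512
```

Run:
```python
from h import *
o=observe(); print(np.round(o["eef_pos"],4),np.round(o["orientation"],3),o["width"])
im=get_image("scene"); save(im,"s3.png")
im=get_image("wrist"); save(im,"w3.png")
for r in place_of(im,"cover_knob")[:3]:
    u,v=r["xy"][0]*512,r["xy"][1]*384; print(r["conf"],u,v,ray_z(im,u,v,.098))
w=cloud(im)
for k in masks_of(im,"cover_knob")[:2]:
    p=w[k["mask"]]; p=p[np.isfinite(p[:,0])]; print(k["conf"],len(p),p[:,2].max(),p[p[:,2]>p[:,2].max()-.006].mean(0))
```

```text
[0.5423 0.0717 0.3474] [ 3.134 -0.008  1.137] 0.051161744779266
0.88 232.3968 90.0864 [0.55143625 0.13616045 0.098     ]
0.78 8501 0.11253517072038728 [0.55014002 0.13686478 0.11055813]
```

View pics/s3.png

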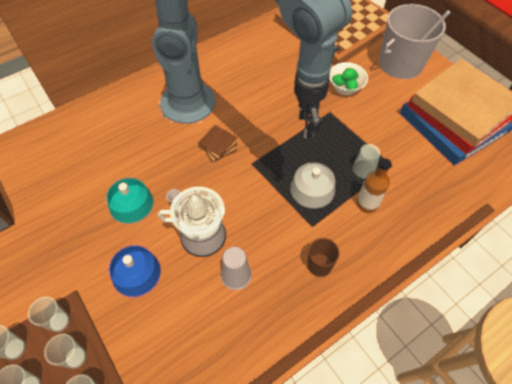

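View pics/w3.png

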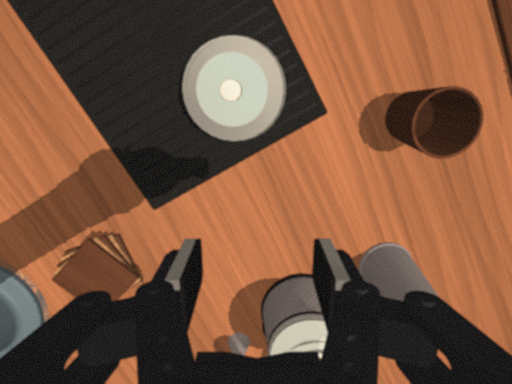

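The cover stands upright on the mat, at (231,90) in the wrist view. Measured position is about (0.551,0.137). Back to the press for the cone.

{"name": "servo_tool", "arguments": {
  "steps": [
    {"x":-60,"y":16,"z":-20,"twist":0,"hand":0.9},
    {"x":-120,"y":32,"z":-20,"twist":0,"hand":0.9},
    {"x":-180,"y":48,"z":-20,"twist":0,"hand":0.9},
    {"x":-240,"y":64,"z":-20,"twist":0,"hand":0.9},
    {"x":-285,"y":76,"z":-20,"twist":0,"hand":0.9},
    {"x":-297,"y":79,"z":-20,"twist":0,"hand":0.9},
    {"x":-297,"y":79,"z":-20,"twist":0,"hand":0.9}
  ]
}}

```text
clock: 10.25
eef_pos: [0.4844, -0.2345, 0.3623]
orientation: [3.139, -0.005, 1.126]
ft_force: [0.1, 0.0, 0.2]
width: 0.0771
```

Run:
```python
from h import *
im=get_image("wrist"); w=cloud(im); 
o=observe(); print(np.round(o["eef_pos"],4),np.round(o["orientation"],3))
pts=[]
for l,z in [("cone_mid",.202),("jug_rim",.174),("sieve_grip",.1535),("sieve_foot",.127)]:
    for r in place_of(im,l)[:2]:
        u,v=r["xy"][0]*512,r["xy"][1]*384; pts.append((u,v))
        print(l,round(r["conf"],2),round(u),round(v),np.round(ray_z(im,u,v,z),4))
for k in masks_of(im,"cone_mid")[:1]:
    p=w[k["mask"]]; p=p[np.isfinite(p[:,0])]; print(len(p),p[:,2].max(),p[(p[:,2]>.222)&(p[:,2]<.24)].mean(0))
save(im,"w4.png",pts)
```

```text
[ 0.4851 -0.233   0.3623] [ 3.139 -0.005  1.129]
cone_mid 0.82 260 169 [ 0.4877 -0.2326  0.202 ]
2628 0.23572049304765083 [ 0.48907509 -0.23095294  0.22819022]
```

View pics/w4.png

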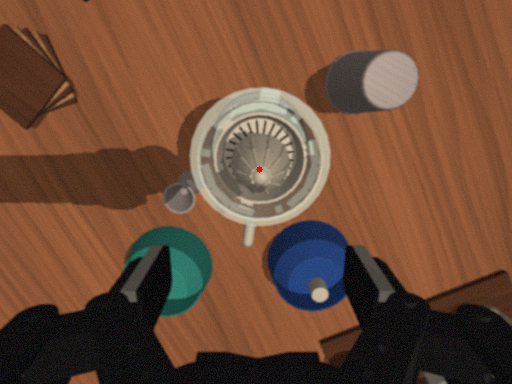

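{"name": "servo_tool", "arguments": {
  "steps": [
    {"x":3,"y":2,"z":50,"twist":0,"hand":0.9},
    {"x":3,"y":2,"z":100,"twist":0,"hand":0.9},
    {"x":3,"y":2,"z":115,"twist":0,"hand":0.9},
    {"x":3,"y":2,"z":115,"twist":0,"hand":0.9}
  ]
}}

```text
clock: 11.05
eef_pos: [0.4888, -0.2306, 0.2476]
orientation: [3.139, -0.005, 1.131]
ft_force: [0.2, 0.0, 0.4]
width: 0.077
```

{"name": "servo_tool", "arguments": {
  "steps": [
    {"x":-1,"y":0,"z":40,"twist":0,"hand":0.9},
    {"x":-1,"y":0,"z":62,"twist":0,"hand":0.9},
    {"x":-1,"y":0,"z":66,"twist":0,"hand":0.9},
    {"x":-1,"y":0,"z":66,"twist":0,"hand":0},
    {"x":-1,"y":0,"z":66,"twist":0,"hand":0},
    {"x":-1,"y":0,"z":66,"twist":0,"hand":0},
    {"x":-1,"y":0,"z":66,"twist":0,"hand":0}
  ]
}}

```text
clock: 11.92
eef_pos: [0.4906, -0.2322, 0.1843]
orientation: [3.135, -0.006, 1.131]
ft_force: [-0.4, 0.0, 6.3]
width: 0.0482
```

{"name": "servo_tool", "arguments": {
  "steps": [
    {"x":0,"y":0,"z":-6,"twist":0,"hand":0},
    {"x":0,"y":0,"z":-20,"twist":0,"hand":0},
    {"x":0,"y":0,"z":-45,"twist":0,"hand":0},
    {"x":0,"y":0,"z":-80,"twist":0,"hand":0},
    {"x":0,"y":0,"z":-130,"twist":0,"hand":0},
    {"x":0,"y":0,"z":-170,"twist":0,"hand":0},
    {"x":0,"y":0,"z":-185,"twist":0,"hand":0}
  ]
}}

```text
clock: 12.8
eef_pos: [0.4899, -0.2337, 0.3725]
orientation: [3.13, -0.008, 1.13]
ft_force: [1.0, -0.3, -1.1]
width: 0.0479
```

Run:
```python
from h import *
im=get_image("wrist"); w=cloud(im); 
o=observe(); print(np.round(o["eef_pos"],4),np.round(o["orientation"],3),o["width"])
pts=[]
for l,z in [("cone_mid",.4),("jug_rim",.174),("sieve_grip",.1535),("sieve_foot",.127)]:
    for r in place_of(im,l)[:2]:
        u,v=r["xy"][0]*512,r["xy"][1]*384; pts.append((u,v))
        print(l,round(r["conf"],2),round(u),round(v),np.round(ray_z(im,u,v,z),4))
save(im,"w5.png"); a=cv2.imread("pics/w5.png"); cv2.imwrite("pics/w5b.png",cv2.resize(a[60:300,150:390],(720,720),interpolation=cv2.INTER_CUBIC)[:600])
```

```text
[ 0.4903 -0.2336  0.3729] [ 3.129 -0.008  1.131] 0.04794248528306791
cone_mid 0.66 259 276 [ 0.4918 -0.2295  0.4   ]
jug_rim 0.63 252 163 [ 0.488  -0.2305  0.174 ]
sieve_grip 0.76 250 160 [ 0.4852 -0.2304  0.1535]
sieve_foot 0.75 250 156 [ 0.4851 -0.2308  0.127 ]
```

View pics/w5b.png

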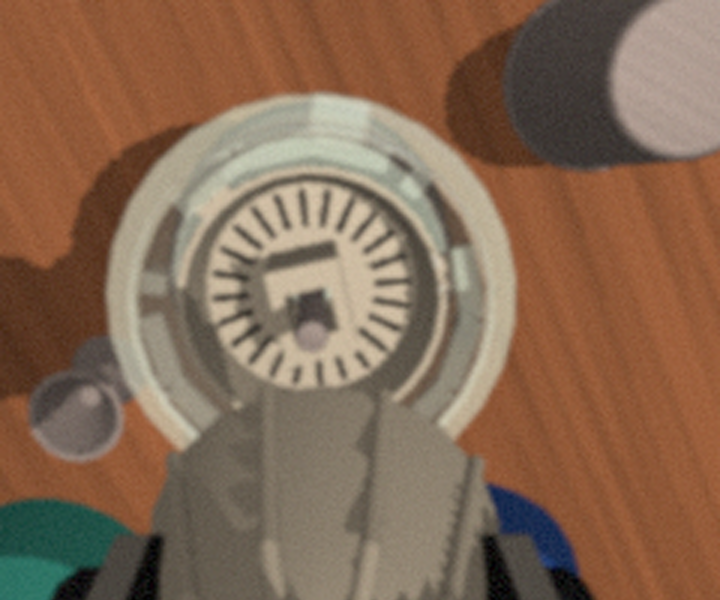

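The cone is held and the sieve post and shaft are visible in the jug. Carrying the cone to world (0.413,0.136).

{"name": "servo_tool", "arguments": {
  "steps": [
    {"x":30,"y":-23,"z":0,"twist":0,"hand":0},
    {"x":75,"y":-56,"z":0,"twist":0,"hand":0},
    {"x":120,"y":-90,"z":0,"twist":0,"hand":0},
    {"x":165,"y":-124,"z":10,"twist":0,"hand":0},
    {"x":210,"y":-158,"z":40,"twist":0,"hand":0},
    {"x":250,"y":-188,"z":80,"twist":0,"hand":0},
    {"x":285,"y":-215,"z":125,"twist":0,"hand":0},
    {"x":301,"y":-227,"z":180,"twist":0,"hand":0},
    {"x":301,"y":-227,"z":235,"twist":0,"hand":0},
    {"x":301,"y":-227,"z":290,"twist":0,"hand":0}
  ]
}}

```text
clock: 14.3
eef_pos: [0.4103, 0.1377, 0.075]
orientation: [3.14, -0.003, 1.132]
ft_force: [0.7, 0.5, -0.3]
width: 0.0477
```

{"name": "servo_tool", "arguments": {
  "steps": [
    {"x":0,"y":0,"z":20,"twist":0,"hand":0},
    {"x":0,"y":0,"z":40,"twist":0,"hand":0},
    {"x":0,"y":0,"z":40,"twist":0,"hand":0}
  ]
}}

```text
clock: 14.68
eef_pos: [0.4072, 0.1359, 0.0324]
orientation: [-3.14, 0.004, 1.132]
ft_force: [0.5, 0.1, -0.4]
width: 0.0478
```

{"name": "servo_tool", "arguments": {
  "steps": [
    {"x":0,"y":0,"z":5,"twist":0,"hand":0},
    {"x":0,"y":0,"z":9,"twist":0,"hand":0},
    {"x":0,"y":0,"z":12,"twist":0,"hand":0},
    {"x":0,"y":0,"z":13,"twist":0,"hand":0}
  ]
}}

```text
clock: 15.18
eef_pos: [0.4074, 0.136, 0.0196]
orientation: [-3.14, 0.004, 1.132]
ft_force: [-0.7, -0.6, 4.9]
width: 0.0479
```

{"name": "servo_tool", "arguments": {
  "steps": [
    {"x":0,"y":0,"z":0,"twist":0,"hand":0.9},
    {"x":0,"y":0,"z":0,"twist":0,"hand":0.9},
    {"x":0,"y":0,"z":-10,"twist":0,"hand":0.9},
    {"x":0,"y":0,"z":-60,"twist":0,"hand":0.9},
    {"x":0,"y":0,"z":-120,"twist":0,"hand":0.9},
    {"x":0,"y":0,"z":-180,"twist":0,"hand":0.6},
    {"x":0,"y":0,"z":-240,"twist":0,"hand":0.5},
    {"x":-40,"y":30,"z":-300,"twist":0,"hand":0.5},
    {"x":-90,"y":68,"z":-330,"twist":0,"hand":0.5}
  ]
}}

```text
clock: 16.3
eef_pos: [0.4288, 0.0446, 0.3425]
orientation: [3.141, -0.001, 1.135]
ft_force: [1.0, 0.4, 0.3]
width: 0.0428
```

Run:
```python
from h import *
im=get_image("wrist"); w=cloud(im); 
o=observe(); print(np.round(o["eef_pos"],4),np.round(o["orientation"],3),o["width"])
for l,z in [("cone_mid",.037),("cover_knob",.098)]:
    for r in place_of(im,l)[:2]:
        u,v=r["xy"][0]*512,r["xy"][1]*384
        print(l,round(r["conf"],2),round(u),round(v),np.round(ray_z(im,u,v,z),4))
for k in masks_of(im,"cone_mid")[:1]:
    p=w[k["mask"]]; p=p[np.isfinite(p[:,0])]; print(len(p),p[:,2].max(),p[p[:,2]>p[:,2].max()-.01].mean(0))
save(im,"w6.png")
im=get_image("scene");save(im,"s6.png")
```

```text
[0.4324 0.035  0.3462] [ 3.135e+00 -3.000e-03  1.121e+00] 0.04277359964747893
cone_mid 0.77 212 91 [0.4054 0.1339 0.037 ]
cover_knob 0.78 325 28 [0.5501 0.1366 0.098 ]
```

View pics/w6.png

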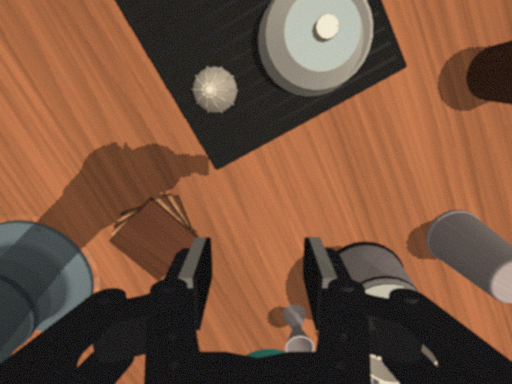

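View pics/s6.png

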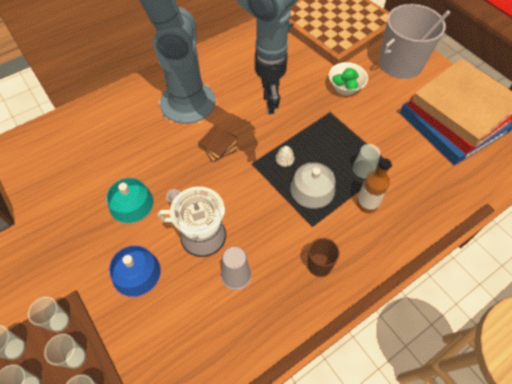

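The cone stands upright on the mat, at (214,90) in the wrist view and world (0.405,0.134). Back to the press to look at the sieve.

{"name": "servo_tool", "arguments": {
  "steps": [
    {"x":-45,"y":35,"z":-15,"twist":0,"hand":0.5},
    {"x":-90,"y":70,"z":-15,"twist":0,"hand":0.5},
    {"x":-135,"y":104,"z":-15,"twist":0,"hand":0.5},
    {"x":-180,"y":139,"z":-15,"twist":0,"hand":0.5},
    {"x":-210,"y":162,"z":-15,"twist":0,"hand":0.5},
    {"x":-215,"y":166,"z":-15,"twist":0,"hand":0.5},
    {"x":-215,"y":166,"z":-15,"twist":0,"hand":0.5}
  ]
}}

```text
clock: 17.42
eef_pos: [0.486, -0.2188, 0.3529]
orientation: [-3.136, 0.004, 1.132]
ft_force: [-0.5, 0.4, -0.5]
width: 0.0426
```

Run:
```python
from h import *
im=get_image("wrist"); w=cloud(im); 
o=observe(); print(np.round(o["eef_pos"],4),np.round(o["orientation"],3),o["width"])
for l,z in [("jug_rim",.174),("sieve_grip",.1535),("sieve_foot",.127)]:
    for r in place_of(im,l)[:2]:
        u,v=r["xy"][0]*512,r["xy"][1]*384
        print(l,round(r["conf"],2),round(u),round(v),np.round(ray_z(im,u,v,z),4))
save(im,"w7.png"); a=cv2.imread("pics/w7.png"); cv2.imwrite("pics/w7b.png",cv2.resize(a[80:240,160:360],(800,640),interpolation=cv2.INTER_CUBIC)[:600])
# post top points: z .170-.180 near axis ; rim circle
f=np.isfinite(w[...,0]); r=np.hypot(w[...,0]-.4885,w[...,1]+.2313)
m=f&(w[...,2]>.171)&(w[...,2]<.181)&(r<.03); p=w[m]; print("post",len(p),p.mean(0))
rc=cv2.minAreaRect(p[:,:2].astype(np.float32)); print(rc, cv2.boxPoints(rc).round(4).tolist())
m=f&(w[...,2]>.19)&(w[...,2]<.22)&(r<.03); print("shaft",m.sum(), w[m].mean(0) if m.any() else None)
m=f&(w[...,2]>.168)&(w[...,2]<.18)&(r>.05)&(r<.072); q=w[m]
A=np.c_[2*q[:,:2],np.ones(len(q))]; s=np.linalg.lstsq(A,(q[:,:2]**2).sum(1),rcond=None)[0]; print("rim",len(q),s[:2],np.sqrt(s[2]+s[0]**2+s[1]**2))
np.savez("w7.npz",w=w)
```

```text
[ 0.4862 -0.2182  0.353 ] [-3.136e+00  2.000e-03  1.134e+00] 0.042783000967615614
jug_rim 0.54 267 178 [ 0.4887 -0.2323  0.174 ]
sieve_grip 0.73 264 173 [ 0.4865 -0.2319  0.1535]
sieve_foot 0.64 264 163 [ 0.4888 -0.2277  0.127 ]
post 599 [ 0.48934726 -0.23003221  0.17464905]
((0.4885466992855072, -0.2325335294008255), (0.034648314118385315, 0.02596207708120346), 77.7219009399414) [[0.4722000062465668, -0.2467000037431717], [0.4975000023841858, -0.25220000743865967], [0.5048999786376953, -0.2184000015258789], [0.4794999957084656, -0.21279999613761902]]
shaft 166 [ 0.48910121 -0.2307733   0.20633129]
rim 1851 [ 0.48861497 -0.23205287] 0.061068055298388005
```

View pics/w7b.png

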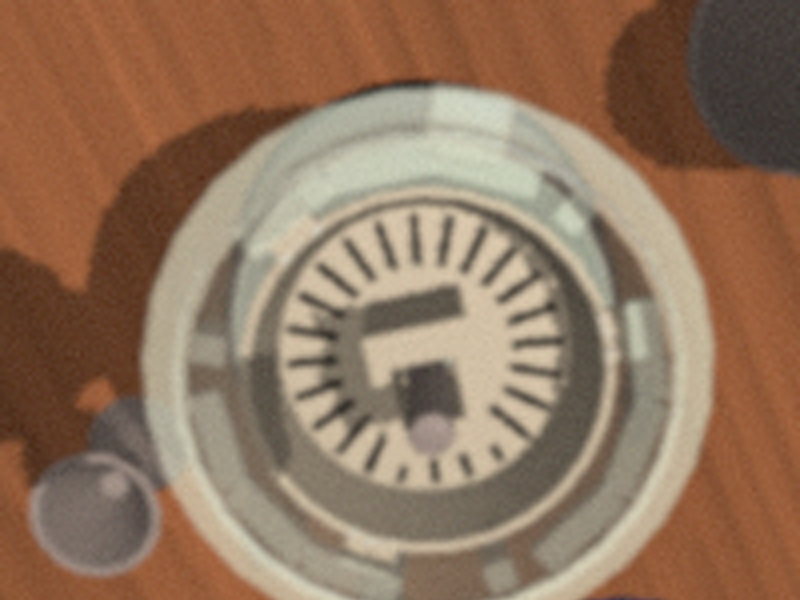

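The post's depth outline is 34.6 × 26.0 mm, matching the given 34 × 26, with centre (0.4885,-0.2325). The rim circle centre agrees to within 0.5 mm. The 26 mm direction lies at -12.3°. I'll unwrap the rim region to estimate how far it is to the stop.

Run:
```python
from h import *
im=get_image("wrist"); a=cv2.cvtColor(im["pixels"],cv2.COLOR_RGB2BGR)
R,t=ext(im)
th=np.deg2rad(np.arange(0,360,.5)); rr=np.arange(.040,.066,.0002)
c=np.array([.4886,-.2320])
out=[]
for z in (.158,.166):
    T,RR=np.meshgrid(th,rr)
    P=np.stack([c[0]+RR*np.cos(T),c[1]+RR*np.sin(T),np.full_like(T,z)],-1)@R.T+t
    u=(im["fx"]*P[...,0]/P[...,2]+im["cx"]).astype(np.float32); v=(im["fy"]*P[...,1]/P[...,2]+im["cy"]).astype(np.float32)
    o=cv2.remap(a,u,v,cv2.INTER_CUBIC); o=cv2.resize(o,(720,260))
    for d in range(0,360,30): cv2.putText(o,str(d),(d*2,12),0,.4,(0,0,255)); cv2.line(o,(d*2,0),(d*2,5),(0,0,255))
    out.append(o)
cv2.imwrite("pics/pol.png",np.vstack(out))
```

View pics/pol.png

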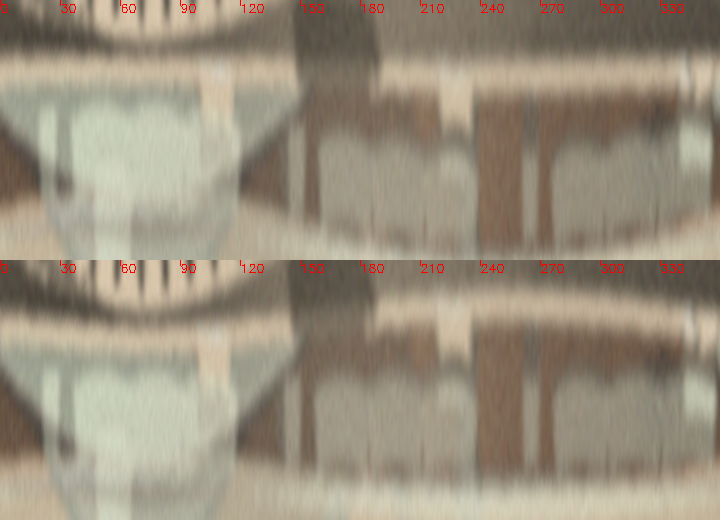

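{"name": "servo_tool", "arguments": {
  "steps": [
    {"x":-11,"y":8,"z":40,"twist":-6,"hand":0.5},
    {"x":-11,"y":8,"z":80,"twist":-12.5,"hand":0.5},
    {"x":-11,"y":8,"z":100,"twist":-12.5,"hand":0.5},
    {"x":-11,"y":8,"z":100,"twist":-12.5,"hand":0.5}
  ]
}}

```text
clock: 18.18
eef_pos: [0.488, -0.231, 0.2529]
orientation: [-3.135, -0.0, 1.351]
ft_force: [-0.1, 0.3, 0.5]
width: 0.043
```

From the unwrap, the lugs lead at about 117°, 237° and 355°, and the stop bars are about 25–27° further on anticlockwise. That puts the stop at roughly 0.45 rad. Descending to the post.

{"name": "servo_tool", "arguments": {
  "steps": [
    {"x":-1,"y":1,"z":40,"twist":0,"hand":0.5},
    {"x":-1,"y":1,"z":80,"twist":0,"hand":0.5},
    {"x":-1,"y":1,"z":102,"twist":0,"hand":0.5},
    {"x":-1,"y":1,"z":107,"twist":0,"hand":0.5},
    {"x":-1,"y":1,"z":107,"twist":0,"hand":0.5}
  ]
}}

```text
clock: 18.8
eef_pos: [0.4894, -0.2324, 0.1474]
orientation: [-3.138, -0.0, 1.351]
ft_force: [-1.7, 0.4, 0.7]
width: 0.0426
```

Run:
```python
from h import *
o=observe(); print(np.round(o["eef_pos"],4),np.round(o["orientation"],3),o["width"],np.round(o["ft_force"],2),np.round(o["moment"],3))
im=get_image("wrist"); save(im,"w8.png")
```

```text
[ 0.4894 -0.2324  0.1474] [-3.138 -0.     1.351] 0.042585788622754986 [-1.65  0.36  0.66] [ 0.015 -0.039  0.047]
```

View pics/w8.png

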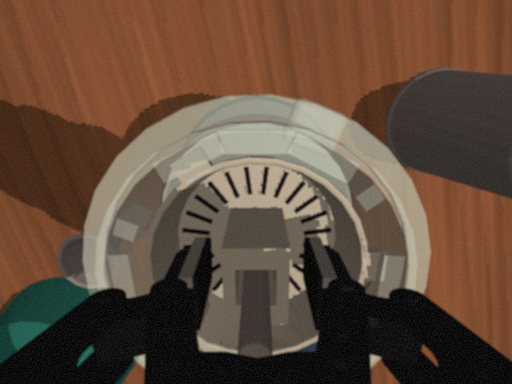

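The fingers straddle the post on both sides ((195,265) and (315,265)), inside the bowl. Closing.

{"name": "servo_tool", "arguments": {
  "steps": [
    {"x":0,"y":0,"z":0,"twist":0,"hand":0},
    {"x":0,"y":0,"z":0,"twist":0,"hand":0},
    {"x":0,"y":0,"z":0,"twist":0,"hand":0},
    {"x":0,"y":0,"z":0,"twist":0,"hand":0}
  ]
}}

```text
clock: 19.35
eef_pos: [0.4909, -0.2332, 0.1493]
orientation: [-3.141, -0.0, 1.351]
ft_force: [-0.7, 1.4, 5.8]
width: 0.0253
```

```bash
cat > ob.py <<'E'
from h import *
o=observe(); print(round(o["clock"],2),np.round(o["eef_pos"],4),np.round(o["orientation"],3),o["width"].round(4) if hasattr(o["width"],"round") else o["width"],"F",np.round(o["ft_force"],2),"M",np.round(o["moment"],3))
E
python3 ob.py
```

```text
19.35 [ 0.4909 -0.2332  0.1493] [-3.141 -0.     1.351] 0.02531826677001251 F [-0.68  1.35  5.84] M [0.135 0.139 0.004]
```

{"name": "servo_tool", "arguments": {
  "steps": [
    {"x":0,"y":0,"z":-1,"twist":0,"hand":0},
    {"x":0,"y":0,"z":-1,"twist":-3,"hand":0},
    {"x":0,"y":0,"z":-1,"twist":-6,"hand":0}
  ]
}}

```text
clock: 19.73
eef_pos: [0.4904, -0.2329, 0.1499]
orientation: [-3.141, -0.001, 1.458]
ft_force: [0.3, -0.8, -0.1]
width: 0.0248
```

```bash
python3 ob.py
```

```text
19.73 [ 0.4904 -0.2329  0.1499] [-3.141e+00 -1.000e-03  1.458e+00] 0.024843285501638473 F [ 0.31 -0.81 -0.09] M [-0.015  0.011  0.052]
```

{"name": "servo_tool", "arguments": {
  "steps": [
    {"x":0,"y":0,"z":0,"twist":-3,"hand":0},
    {"x":0,"y":0,"z":0,"twist":-6,"hand":0},
    {"x":0,"y":0,"z":0,"twist":-9,"hand":0},
    {"x":0,"y":0,"z":0,"twist":-12,"hand":0}
  ]
}}

```text
clock: 20.23
eef_pos: [0.4899, -0.2326, 0.1494]
orientation: [-3.14, -0.001, 1.669]
ft_force: [0.3, -0.0, -0.3]
width: 0.0251
```

```bash
python3 ob.py
```

```text
20.23 [ 0.4899 -0.2326  0.1494] [-3.140e+00 -1.000e-03  1.669e+00] 0.02506240850810817 F [ 0.28 -0.01 -0.31] M [-0.056  0.     0.018]
```

18.2° turned with no load. Continuing in small steps.

{"name": "servo_tool", "arguments": {
  "steps": [
    {"x":0,"y":0,"z":0,"twist":-2,"hand":0},
    {"x":0,"y":0,"z":0,"twist":-4,"hand":0}
  ]
}}

```text
clock: 20.48
eef_pos: [0.4898, -0.2327, 0.1494]
orientation: [-3.14, -0.001, 1.74]
ft_force: [-0.8, 0.3, -1.4]
width: 0.025
```

```bash
python3 ob.py
```

```text
20.48 [ 0.4898 -0.2327  0.1494] [-3.14e+00 -1.00e-03  1.74e+00] 0.024954381931147643 F [-0.8   0.29 -1.37] M [-0.086 -0.054  0.033]
```

{"name": "servo_tool", "arguments": {
  "steps": [
    {"x":0,"y":0,"z":0,"twist":-1.5,"hand":0}
  ]
}}

```text
clock: 20.6
eef_pos: [0.4897, -0.2329, 0.1494]
orientation: [-3.14, -0.001, 1.768]
ft_force: [0.4, -0.1, -0.2]
width: 0.0252
```

```bash
python3 ob.py
python3 - <<'E'
from h import *
im=get_image("wrist"); a=cv2.cvtColor(im["pixels"],cv2.COLOR_RGB2BGR); save(im,"w9.png")
R,t=ext(im)
th=np.deg2rad(np.arange(0,360,.5)); rr=np.arange(.040,.066,.0002)
c=np.array([.4886,-.2320]); z=.158
T,RR=np.meshgrid(th,rr)
P=np.stack([c[0]+RR*np.cos(T),c[1]+RR*np.sin(T),np.full_like(T,z)],-1)@R.T+t
u=(im["fx"]*P[...,0]/P[...,2]+im["cx"]).astype(np.float32); v=(im["fy"]*P[...,1]/P[...,2]+im["cy"]).astype(np.float32)
o=cv2.remap(a,u,v,cv2.INTER_CUBIC); o=cv2.resize(o,(720,260))
for d in range(0,360,30): cv2.putText(o,str(d),(d*2,12),0,.4,(0,0,255)); cv2.line(o,(d*2,0),(d*2,5),(0,0,255))
cv2.imwrite("pics/pol2.png",o)
E
```

```text
20.6 [ 0.4897 -0.2329  0.1494] [-3.140e+00 -1.000e-03  1.768e+00] 0.025231804423781274 F [ 0.36 -0.14 -0.2 ] M [-0.149 -0.097  0.024]
```

View pics/pol2.png

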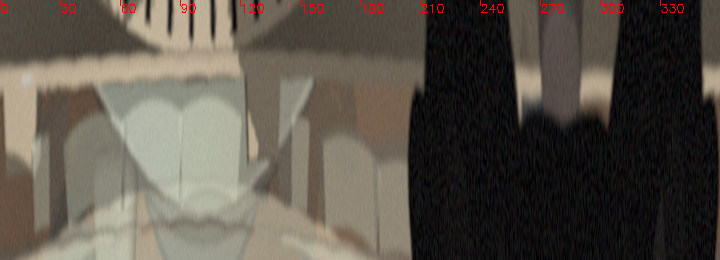

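View pics/w9.png

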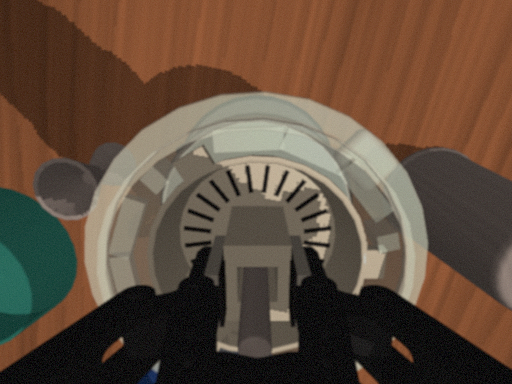

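{"name": "servo_tool", "arguments": {
  "steps": [
    {"x":0,"y":0,"z":0,"twist":-1.2,"hand":0}
  ]
}}

```text
clock: 20.78
eef_pos: [0.4897, -0.2329, 0.1493]
orientation: [-3.14, -0.001, 1.79]
ft_force: [-1.2, -0.7, 0.0]
width: 0.025
```

```bash
python3 ob.py
```

```text
20.77 [ 0.4897 -0.2329  0.1493] [-3.14e+00 -1.00e-03  1.79e+00] 0.024985784117046272 F [-1.22 -0.7   0.01] M [-0.116 -0.084 -0.023]
```

{"name": "servo_tool", "arguments": {
  "steps": [
    {"x":0,"y":0,"z":0,"twist":-1.2,"hand":0}
  ]
}}

```text
clock: 20.9
eef_pos: [0.4893, -0.2328, 0.1493]
orientation: [-3.139, -0.002, 1.812]
ft_force: [-3.1, -0.1, 2.6]
width: 0.0247
```

```bash
python3 ob.py
```

```text
20.9 [ 0.4893 -0.2328  0.1493] [-3.139e+00 -2.000e-03  1.812e+00] 0.024747214574806605 F [-3.09 -0.06  2.57] M [ 0.002  0.305 -0.234]
```

The vertical moment jumped to -0.23 N·m at 0.46 rad, so that is the stop. This agrees with the image estimate of about 0.45. Backing off a degree and lifting gently.

{"name": "servo_tool", "arguments": {
  "steps": [
    {"x":0,"y":0,"z":0,"twist":1.3,"hand":0},
    {"x":0,"y":0,"z":-2,"twist":1.3,"hand":0},
    {"x":0,"y":0,"z":-4,"twist":1.3,"hand":0}
  ]
}}

```text
clock: 21.28
eef_pos: [0.4892, -0.2327, 0.1533]
orientation: [-3.139, -0.002, 1.789]
ft_force: [-0.6, 0.2, -0.2]
width: 0.025
```

```bash
python3 ob.py
```

```text
21.27 [ 0.4892 -0.2327  0.1533] [-3.139e+00 -2.000e-03  1.789e+00] 0.02497577005482752 F [-0.56  0.17 -0.16] M [0.065 0.004 0.042]
```

{"name": "servo_tool", "arguments": {
  "steps": [
    {"x":0,"y":0,"z":-2,"twist":0,"hand":0},
    {"x":0,"y":0,"z":-4,"twist":0,"hand":0}
  ]
}}

```text
clock: 21.52
eef_pos: [0.4892, -0.2326, 0.1574]
orientation: [-3.139, -0.002, 1.789]
ft_force: [0.8, 0.0, -0.3]
width: 0.0252
```

```bash
python3 ob.py
```

```text
21.52 [ 0.4892 -0.2326  0.1574] [-3.139e+00 -2.000e-03  1.789e+00] 0.025170658370098214 F [ 0.83  0.04 -0.3 ] M [-0.03   0.067 -0.016]
```

It is free of the lips: 8 mm up with no load. Lifting it out over the shaft.

{"name": "servo_tool", "arguments": {
  "steps": [
    {"x":0,"y":0,"z":-8,"twist":0,"hand":0},
    {"x":0,"y":0,"z":-18,"twist":0,"hand":0},
    {"x":0,"y":0,"z":-30,"twist":0,"hand":0},
    {"x":0,"y":0,"z":-45,"twist":0,"hand":0},
    {"x":0,"y":0,"z":-65,"twist":0,"hand":0}
  ]
}}

```text
clock: 22.15
eef_pos: [0.4892, -0.2327, 0.2235]
orientation: [-3.138, -0.002, 1.789]
ft_force: [0.7, 0.0, -1.1]
width: 0.0247
```

{"name": "servo_tool", "arguments": {
  "steps": [
    {"x":0,"y":0,"z":-20,"twist":0,"hand":0},
    {"x":0,"y":0,"z":-50,"twist":0,"hand":0},
    {"x":0,"y":0,"z":-90,"twist":0,"hand":0},
    {"x":0,"y":0,"z":-125,"twist":0,"hand":0},
    {"x":0,"y":0,"z":-135,"twist":0,"hand":0}
  ]
}}

```text
clock: 22.78
eef_pos: [0.4908, -0.234, 0.3619]
orientation: [3.139, -0.0, 1.789]
ft_force: [0.0, -0.1, -1.9]
width: 0.0249
```

```bash
python3 ob.py
python3 - <<'E'
from h import *
im=get_image("wrist"); save(im,"w10.png")
E
```

```text
22.77 [ 0.4908 -0.234   0.3619] [ 3.139 -0.     1.789] 0.024876763256939216 F [ 0.05 -0.1  -1.93] M [ 0.004  0.054 -0.021]
```

View pics/w10.png

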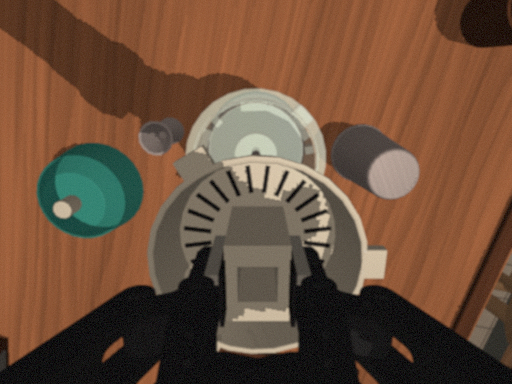

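The sieve is out, level and held. Carrying it to world (0.413,0.291).

{"name": "servo_tool", "arguments": {
  "steps": [
    {"x":30,"y":2,"z":0,"twist":0,"hand":0},
    {"x":85,"y":6,"z":0,"twist":0,"hand":0},
    {"x":145,"y":10,"z":0,"twist":0,"hand":0},
    {"x":205,"y":15,"z":0,"twist":0,"hand":0},
    {"x":265,"y":19,"z":0,"twist":0,"hand":0},
    {"x":325,"y":23,"z":0,"twist":0,"hand":0},
    {"x":385,"y":28,"z":10,"twist":0,"hand":0},
    {"x":440,"y":32,"z":30,"twist":0,"hand":0},
    {"x":490,"y":35,"z":65,"twist":0,"hand":0},
    {"x":520,"y":37,"z":105,"twist":0,"hand":0}
  ]
}}

```text
clock: 24.08
eef_pos: [0.4127, 0.2848, 0.2548]
orientation: [3.141, -0.001, 1.793]
ft_force: [0.1, 0.4, -1.1]
width: 0.0252
```

{"name": "servo_tool", "arguments": {
  "steps": [
    {"x":6,"y":2,"z":40,"twist":0,"hand":0},
    {"x":6,"y":2,"z":90,"twist":0,"hand":0},
    {"x":6,"y":2,"z":140,"twist":0,"hand":0},
    {"x":6,"y":2,"z":175,"twist":0,"hand":0},
    {"x":6,"y":2,"z":200,"twist":0,"hand":0},
    {"x":6,"y":2,"z":208,"twist":0,"hand":0},
    {"x":6,"y":2,"z":208,"twist":0,"hand":0}
  ]
}}

```text
clock: 24.95
eef_pos: [0.4128, 0.2906, 0.0461]
orientation: [-3.14, 0.001, 1.793]
ft_force: [0.2, -1.1, -1.3]
width: 0.0255
```

{"name": "servo_tool", "arguments": {
  "steps": [
    {"x":0,"y":0,"z":6,"twist":0,"hand":0},
    {"x":0,"y":0,"z":11,"twist":0,"hand":0},
    {"x":0,"y":0,"z":14,"twist":0,"hand":0},
    {"x":0,"y":0,"z":16,"twist":0,"hand":0},
    {"x":0,"y":0,"z":16,"twist":0,"hand":0}
  ]
}}

```text
clock: 25.58
eef_pos: [0.413, 0.2907, 0.0303]
orientation: [-3.141, 0.0, 1.793]
ft_force: [-0.2, -1.2, -0.4]
width: 0.025
```

{"name": "servo_tool", "arguments": {
  "steps": [
    {"x":0,"y":0,"z":1,"twist":0,"hand":0},
    {"x":0,"y":0,"z":1.5,"twist":0,"hand":0}
  ]
}}

```text
clock: 25.82
eef_pos: [0.413, 0.2907, 0.0302]
orientation: [-3.14, -0.0, 1.793]
ft_force: [-4.3, -3.4, 14.3]
width: 0.0253
```

Firm contact with the mat (14 N up). Releasing with a limited opening so the fingers stay clear of the bowl wall, then rising.

{"name": "servo_tool", "arguments": {
  "steps": [
    {"x":0,"y":0,"z":-1,"twist":0,"hand":0},
    {"x":0,"y":0,"z":0,"twist":0,"hand":0.45},
    {"x":0,"y":0,"z":0,"twist":0,"hand":0.45},
    {"x":0,"y":0,"z":-5,"twist":0,"hand":0.45},
    {"x":0,"y":0,"z":-30,"twist":0,"hand":0.45},
    {"x":0,"y":0,"z":-80,"twist":0,"hand":0.45},
    {"x":0,"y":0,"z":-140,"twist":0,"hand":0.45},
    {"x":0,"y":0,"z":-200,"twist":0,"hand":0.45},
    {"x":-40,"y":0,"z":-260,"twist":0,"hand":0.45},
    {"x":-90,"y":0,"z":-300,"twist":0,"hand":0.45}
  ]
}}

```text
clock: 27.08
eef_pos: [0.4319, 0.2114, 0.3261]
orientation: [3.14, -0.002, 1.796]
ft_force: [1.5, -0.0, 0.5]
width: 0.0386
```

{"name": "servo_tool", "arguments": {
  "steps": [
    {"x":-60,"y":-10,"z":-20,"twist":0,"hand":0.45},
    {"x":-110,"y":-10,"z":-20,"twist":0,"hand":0.45},
    {"x":-110,"y":-10,"z":-20,"twist":0,"hand":0.45}
  ]
}}

```text
clock: 27.45
eef_pos: [0.4479, 0.0964, 0.3469]
orientation: [3.138, -0.003, 1.785]
ft_force: [0.1, 0.5, 0.2]
width: 0.0379
```

```bash
python3 ob.py
python3 - <<'E'
from h import *
C=np.array([.493,.221]); a=np.deg2rad(3.66); ex=np.array([np.cos(a),np.sin(a)]); ey=np.array([-np.sin(a),np.cos(a)])
for cam in ["scene","wrist"]:
    im=get_image(cam); save(im,cam+"11.png"); w=cloud(im)
    for l,z in [("cone_mid",.037),("cover_knob",.098),("sieve_grip",.0345)]:
        for r in place_of(im,l)[:3]:
            u,v=r["xy"][0]*512,r["xy"][1]*384; p=ray_z(im,u,v,z); d=p[:2]-C
            print(cam,l,round(r["conf"],2),round(u),round(v),np.round(p,4),"mat",(d@ex).round(4),(d@ey).round(4))
    for l in ["sieve_grip","cone_mid"]:
        for k in masks_of(im,l)[:1]:
            p=w[k["mask"]]; p=p[np.isfinite(p[:,0])]; print(l,len(p),np.percentile(p[:,2],[2,50,98]) if len(p) else 0)
E
```

```text
27.45 [0.4479 0.0964 0.3469] [ 3.138e+00 -3.000e-03  1.785e+00] 0.037942634064362775 F [0.12 0.54 0.25] M [ 0.062  0.01  -0.015]
scene cone_mid 0.52 283 156 [0.4116 0.1243 0.037 ] mat -0.0874 -0.0913
scene cover_knob 0.76 129 260 [ 0.4824 -0.4453  0.098 ] mat -0.0531 -0.6642
scene cover_knob 0.66 315 174 [0.5551 0.133  0.098 ] mat 0.0564 -0.0918
scene cover_knob 0.56 124 186 [ 0.264  -0.3536  0.098 ] mat -0.2652 -0.5588
scene sieve_grip 0.79 322 132 [0.4088 0.2921 0.0345] mat -0.0795 0.0763
scene sieve_grip 0.45 319 262 [ 0.7617 -0.0107  0.0345] mat 0.2533 -0.2484
sieve_grip 636 [0.00889701 0.02979284 0.05920612]
cone_mid 231 [0.01317049 0.04340587 0.06970568]
wrist cone_mid 0.97 232 114 [0.4034 0.138  0.037 ] mat -0.0947 -0.0771
wrist cover_knob 0.65 350 146 [0.5492 0.1386 0.098 ] mat 0.0508 -0.0858
sieve_grip 1952 [0.00814524 0.01169275 0.04507695]
cone_mid 1395 [0.01070443 0.04772806 0.06825795]
```

View pics/scene11.png

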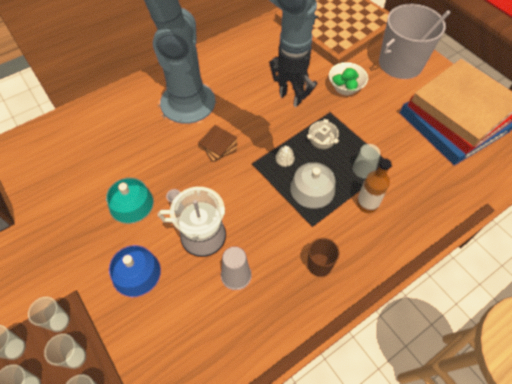

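View pics/wrist11.png

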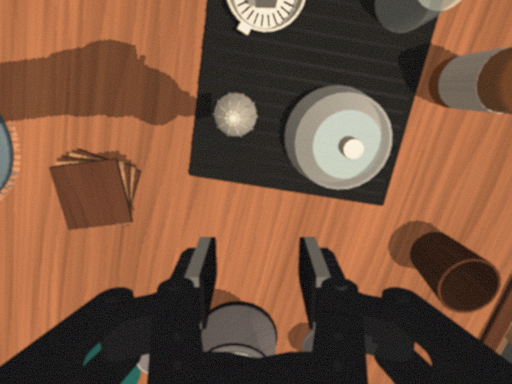

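All three parts stand apart and upright on the mat: cover (352,145) and cone (235,115) in the wrist view, sieve (323,133) in the scene. Their top heights match standing flat on the mat. The jug, tumbler, shaker, bottle, jigger and dice cup are where they were, and the gripper is clear. Handing in.

```bash
python3 -c "
from plant import hand_in; print(hand_in())"
```

```text
the job is handed in; nothing more can be done
None
```

The press is stripped: cover, cone and sieve were set down in that order on the black mat, each still held when it touched, and the job was handed in at about 28 s. The hand-in gave no verdict.

- **Sieve:** it met its stop at about 0.46 rad. I backed it off by about 1°, and it lifted out with almost no load. The largest wrist force read during the turn and lift-out was about 4 N (I can't read the sieve–jug contact force directly).
- **Final positions in the mat frame:** cover at about (0.05, -0.09), cone at (-0.09, -0.08) and sieve at (-0.08, 0.08) m, all inside the limits. Scene and wrist cameras agreed on the cover to about 8 mm and on the cone to about 16 mm.
- **Less certain:** the sieve's final position was measured only from the scene camera, since the wrist view cut it off. Its upright stance rests on that view and on its top height (59 mm measured, 57 mm expected). I judged the uprightness of all three parts from the pictures and top heights, not by measuring tilt.
- **Everything else:** the pictures showed the jug on its base and the tumbler, shaker, bottle, jigger, dice cup and both coloured look-alikes apparently unmoved; I didn't re-measure them.

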